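Walk a heavy parts bin into its shelf bay and shut the keeper

ROBOT

A 6-joint arm with a two-finger parallel gripper is mounted at the origin on the work surface. World frame = base frame: x ahead of the robot, y to its left, z up, the work surface at z = 0. Lengths are in m, angles in degrees, forces in N, time in s.
With the tool pointing down it reaches from about 0.4 to 0.825 m from the base axis. Payload 7 kg.
Tool frame: the origin (TCP) lies at the very end of the fingers, on their centre line; the grasp point (between the pads) lies 19 mm behind it; z points along the fingers, y is the line along which they close (so a half turn about z gives the same grasp; the last joint's range is limited). The gripper opens to 88 mm and grips with 3 to 60 N. Pads are 19 mm wide; open, the fingers measure 130 mm over their backs; the gripper's body (78 mm by 193 mm) begins 47 mm behind the grasp point.
Start: joints at [-52.248, 20.546, 0.682, 0, -70.136, -16.507], TCP at [0.245, -0.629, 0.227] pointing down, gripper open.
Joint ranges: [-176.03, 176.03], [-82.01, 121.73], [-58.28, 71.71], [-173.87, 95.51], [-174.79, -0.11], [-173.66, 173.66]. Speed limits (degrees/s): [136.94, 136.94, 172.46, 180, 180, 180].

INTERFACE

Orientations are given as [roll, pitch, yaw] about the fixed x, y, z axes, in that order (R = Rz(yaw) Ry(pitch) Rx(roll)).
In Python, from plant import get_state, capture, close_job, regions_of gives the robot as it stands.
- The arm moves only by the tool jog_arm, never from a script. Its argument "moves" is a list of rows, each a list of 3 entries, a list of its own where there are three numbers: the shift along the tool's x, y, z in cm, then the turn about the tool's z in degrees, then the finger opening in cm, from 0 to 8.76. A call has 1 to 12 rows; each row shifts and turns the commanded pose from where the row before left it, along the tool's axes as they then stand; what a row does not reach is not made up. A row lasts 1/8 s, in which the tool goes at most 62.5 mm and 10.7 degrees, less where a joint would pass 70% of its speed; a pose out of reach is approached as far as the arm can. A call is refused whole if a number of a shift passes 6.25 or a number of a turn 10.7, either way. A call with a gripper value outside its range is refused whole. The fingers move at their own pace and stop on an object; "newtons" is the grip in N (left out, the last holds). Time passes only in rows, so rows that do not move let the fingers close. It gives the time, the measured TCP pose, the force, the opening and the grip force at its end, in the units of the state.
- get_state(): the state, without advancing time (a new reading comes with each control period).
- capture(name): name is "side" or "top" or "wrist"; returns a dict with "pixels" (384x512x3 uint8, blue, green, red), "mtx" (3x3 intrinsics, pixels), "world_from_camera" (4x4, takes a point from camera to world coordinates); the wrist camera has in their place "hand_eye" (4x4, takes a point from camera to tool coordinates, whose origin is the TCP and whose axes are the flange's). Camera axes: x right, y down, z forward; pixel columns grow to the right and rows downward; lengths in m; the calibration is good to about 2 mm. The wrist camera is an equidistant fisheye: a pixel r from the principal point sees the ray r / f radians off the axis. A picture is of the moment at which its call begins: read the wrist's pose just before it. There is no depth.
- close_job(): hands the job in; it is judged then, once.
Trained networks look in a picture, given as the dict that the camera call returned (one of the last four; its "shot" number tells which), for a name from the list of things; names that differ only in an ending like _2 or _b are one class to them, and where a whole thing is asked for, a point or a joint stands for the part that bears it (a point fixed in the world has none). Each returns a list of dicts, best first, with "confidence" (0 to 1); they miss things now and then, are a little off and sometimes report something else, mostly with a low value. They report only what shows in the picture. A call takes as long as a camera call. They do not tell look-alikes from the thing itself.
- regions_of(picture, thing): "pixels" (384x512 bool, what is visible of it) and "pixel" ([column, row] in pixels, amid what is visible of it).
The state is a dict: "time_s": time; "joints": joint angles; "qd": joint speeds; "joint_torque": joint torques, N m; "tcp_pos": TCP position; "eef_rot": TCP orientation; "contact_force": force on the tool from outside, world axes, zero at the start; "moment": the same for the moment, N m; "gripper_width": finger opening in m; "gripper_force": force on a finger pad.
Only numpy, scipy, OpenCV 4.12 (cv2) and the standard library are available. Lean on these libraries where they do the work, as an engineer would, in place of code of your own. Each camera call takes 0.05 s, during which the arm holds its last target. There are 200 camera calls.

TASK

Walk the heavy blue bin into the wooden bay by pushing forward on its two near corners in turn, left corner first, so that it clearly swings at least three times on the way in (left corner ahead, right ahead, left ahead, each some 6 degrees or more off square to the bay), all before it arrives. Then push it square and fully home against the back board and swing the yellow keeper bar shut across the mouth behind it. Do not lift or tip the bin or push on the clear label window in the middle of its front, and leave the things standing around it alone.

Things in the scene. Friction and masses are not known exactly. Their poses are not given: they have to be found in the camera images.
- bin: Open blue bin full of fittings, on four rubber feet under it: 130 mm deep (x), 190 wide (y), 85 high, 1.1 to 1.7 kg; pushed level at half height it slides with some 8 to 20 N. Origin: centre of its underside; x points to its far side, y to its left seen from the robot. Near face at x = -65 mm; push on the bare strips y = 40 to 95 mm either side. Starts before the bay, within 3 degrees of square.
- bin_near_left (a point): Point on the bin's near left vertical edge, 45 mm above the table.
- bin_near_right (a point): Point on the bin's near right vertical edge, 45 mm above the table.
- window: Clear label window in the middle of the bin's near face, not to be pushed: 80 mm wide (y = -40 to 40 mm of the bin), from 22 to 72 mm above the table, 4 mm proud of the face. Same origin and axes as the bin.
- bay: Fixed wooden bay, open above and towards the robot. Origin: on the table, middle of the mouth; x points in, y left. Side boards 18 mm thick, 75 mm high, x = 0 to 168 mm, inner faces at y = -112.5 and 112.5 mm; back board's inner face at x = 148 mm. Home, the bin's origin is at x = 83 mm, its near face at x = 18 mm.
- bay_diag (a point): Invisible reference mark on the back board, turned 45 degrees counter-clockwise (from above) from the bay's axes, only to measure the bin's turn: the angle between its x axis and the bin's is 0.785 rad when square, more with the left corner ahead, less with the right corner ahead.
- keeper (a joint): Yellow bar, 14 mm thick, 28 high, its middle 40 mm above the table, reaching 160 mm from an upright pin at x = -8, y = 121.5 mm of the bay (end of left board). Angle in rad: 0 is shut across the mouth (from the pin to the bay's -y) against a stop; 1.57 points straight out of the bay (-x); 2.4 is fully open. Starts at 1.8 to 2.3; stays where it is left (friction 0.06 N m).
- keeper_tip (a point): Middle of the free end of the keeper bar, 160 mm from its pin and 40 mm above the table.
- bottle: Bystander: brown glass bottle, 70 mm across, 240 mm high; origin under its foot.
- jar: Bystander: glass jar with a red lid, 68 mm across, 85 mm high; origin under its foot.
- tape: Bystander: yellow roll of tape lying flat, 100 mm across, 45 mm high; origin under its centre.
- screwdriver: Bystander: screwdriver with a red handle, 190 mm long, lying down.
- tub: Bystander: small open blue tub, 110 by 90 by 55 mm; origin under its centre.
- coupling: Bystander: dark steel cylinder, 52 mm across, 85 mm high; origin under its foot.
Not all that is in view belongs to the job. Leave any pink or turquoise look-alike of the bin alone.

How it is judged (in metres and radians):
On the way, in this order (a step that is already met when the one before it is completed fails the run):
1. first swing: the bin's left corner is ahead by at least 4 degrees, with the bin still at least 20 mm short of home (angle between the x axis of bin and the x axis of bay_diag, either way round above 0.8554 rad and x of bin in the frame of bay below 0.063 m), for 0.1 s.
2. second swing: its right corner is ahead by at least 4 degrees, with the bin at least 20 mm short of home (angle between the x axis of bin and the x axis of bay_diag, either way round below 0.7154 rad and x of bin in the frame of bay below 0.063 m), for 0.1 s.
3. third swing: its left corner is ahead again by at least 4 degrees, with the bin at least 20 mm short of home (all of step 1), for 0.1 s.
4. the bin is home in the bay (within 10 mm) and square (within 4 degrees), the keeper still open (x of bin in the frame of bay above 0.073 m and angle between the x axis of bin and the x axis of bay_diag, either way round between 0.7154 and 0.8554 rad and value of joint keeper above 0.2 rad), for 0.1 s.
At the end, for the whole second after the job is handed in: The bin stands flat and still in the bay, within 10 mm of the back board and within 4 degrees of square, and the keeper bar is shut (within 0.1 rad, 6 degrees) (x of bin in the frame of bay between 0.073 and 0.088 m and angle between the x axis of bin and the x axis of bay_diag, either way round between 0.7154 and 0.8554 rad and y of bin in the frame of bay between -0.025 and 0.025 m and z of bin in the frame of bay below 0.005 m and angle between bin's own z axis and vertical below 0.05 rad and linear speed of bin below 0.01 m/s and value of joint keeper below 0.1 rad); the robot touches nothing.
It fails at once if the bin is lifted (more than 12 mm) or tipped (more than 7 degrees) (height (world z) of bin above 0.012 m or angle between bin's own z axis and vertical above 0.12 rad).
It fails at once if the robot pushes on the label window (more than 2 N) (contact force between window and the fingers above 2 N or contact force between window and the arm above 2 N).
It fails at once if a bystander is moved by more than 30 mm, or the bottle, jar or coupling tipped over (distance of any of bottle, jar, tape, screwdriver, tub, coupling from where it was at the start of the episode above 0.03 m or angle between any of bottle, jar, coupling's own z axis and vertical above 0.4 rad).
It also fails if it takes over 72 s, if anything falls off the work surface, if the arm or the gripper's body presses on something with over 40 N, if the wrist force passes 120 N, or if a joint passes its speed limit or range.

## Working session

There is one attempt and no reset: what is moved stays moved. The work goes in short steps, Python scripts to look and compute and a tool call to move; the robot and the scene stay as the last step left them, time stands still between calls to the robot, and variables do not carry over. Pictures are saved under pics/ and viewed, at most 10 in all, crops included, and the job is handed in when it is done.

Besides the shell and the picture viewer there is one more tool, called after "Emit:" by a JSON object that holds its "method" and its "body", one argument or row to a line. jog_arm: Moves the arm, as the interface text tells. Its arguments: {"type":"object","properties":{"moves":{"type":"array"},"newtons":{"type":"number"}},"required":["moves"]}

```bash
mkdir -p pics && ls && cat > h.py <<'E'
import numpy as np, cv2
from plant import get_state, capture, close_job, regions_of
def ray(p,uv):
    d=np.linalg.inv(p["mtx"])@np.array([uv[0],uv[1],1.]); T=np.array(p["world_from_camera"]); return T[:3,3],T[:3,:3]@d
def onz(p,uv,z):
    o,d=ray(p,uv); return o+d*(z-o[2])/d[2]
def proj(p,X):
    T=np.linalg.inv(np.array(p["world_from_camera"])); c=T[:3,:3]@np.array(X,float)+T[:3,3]; q=np.array(p["mtx"])@c; return q[:2]/q[2]
E
python3 - <<'E'
from h import *
s=get_state(); print(s["time_s"],s["tcp_pos"],s["eef_rot"])
a=capture("top"); b=capture("side")
cv2.imwrite("pics/a.png",np.vstack([np.array(a["pixels"])])); cv2.imwrite("pics/b.png",b["pixels"])
for p in (a,b):
  print(np.round(p["world_from_camera"],3).tolist(),np.round(p["mtx"],1).tolist())
  for n in ["bin","keeper","bay","window","tub"]:
    for r in regions_of(p,n): print(n,r["pixel"],round(r["confidence"],2),int(np.sum(r["pixels"])),np.round(onz(p,r["pixel"],0.085),3))
E
```

```text
pics
0.0 [ 0.24438484 -0.62866057  0.22561231] [ 1.79904233e+02 -9.07697775e-03 -1.58759439e+02]
[[0.022, -0.997, 0.075, 0.363], [-1.0, -0.022, 0.008, 0.046], [-0.007, -0.076, -0.997, 1.801], [0.0, 0.0, 0.0, 1.0]] [[482.5, 0.0, 250.6], [0.0, 482.5, 194.0], [0.0, 0.0, 1.0]]
bin [211.2, 248.7] 0.81 1974 [0.296 0.196 0.085]
bin [265.5, 171.8] 0.8 1967 [0.574 0.009 0.085]
bin [269.3, 131.0] 0.72 3223 [ 0.722 -0.002  0.085]
bin [227.1, 171.0] 0.68 194 [0.573 0.147 0.085]
bin [358.0, 275.0] 0.62 1573 [ 0.215 -0.324  0.085]
bin [333.8, 138.2] 0.44 469 [ 0.7   -0.234  0.085]
keeper [226.5, 169.3] 0.64 178 [0.58  0.149 0.085]
bay [268.3, 133.1] 0.96 3305 [0.714 0.002 0.085]
bay [211.3, 121.7] 0.73 820 [0.751 0.208 0.085]
window [260.0, 188.3] 0.44 61 [0.514 0.027 0.085]
tub [209.7, 122.3] 0.65 833 [0.749 0.214 0.085]
tub [329.9, 186.7] 0.37 302 [ 0.525 -0.222  0.085]
[[-0.972, -0.174, 0.155, 0.332], [-0.232, 0.664, -0.71, 0.842], [0.02, -0.727, -0.686, 0.81], [0.0, 0.0, 0.0, 1.0]] [[391.6, 0.0, 254.3], [0.0, 391.6, 192.9], [0.0, 0.0, 1.0]]
bin [227.1, 180.8] 0.79 3080 [0.581 0.063 0.085]
bin [319.3, 247.4] 0.73 4718 [0.304 0.235 0.085]
bin [362.3, 137.3] 0.64 1989 [ 0.221 -0.248  0.085]
keeper [217.8, 213.4] 0.64 473 [0.568 0.189 0.085]
bay [182.3, 173.1] 0.92 4393 [0.713 0.064 0.085]
bay [229.2, 180.8] 0.24 3060 [0.575 0.062 0.085]
window [314.3, 263.9] 0.86 471 [0.31  0.286 0.085]
window [254.4, 185.8] 0.46 144 [0.502 0.064 0.085]
tub [142.2, 219.2] 0.92 1623 [0.745 0.256 0.085]
```

```bash
python3 - <<'E'
import cv2
a=cv2.imread("pics/a.png");b=cv2.imread("pics/b.png")
cv2.imwrite("pics/a2.png",cv2.resize(a[85:310,170:390],None,fx=2.66,fy=2.66,interpolation=cv2.INTER_CUBIC))
cv2.imwrite("pics/b2.png",cv2.resize(b[100:300,110:400],None,fx=2.7,fy=2.7,interpolation=cv2.INTER_CUBIC))
E
```

```text
(no output)
```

View pics/a2.png

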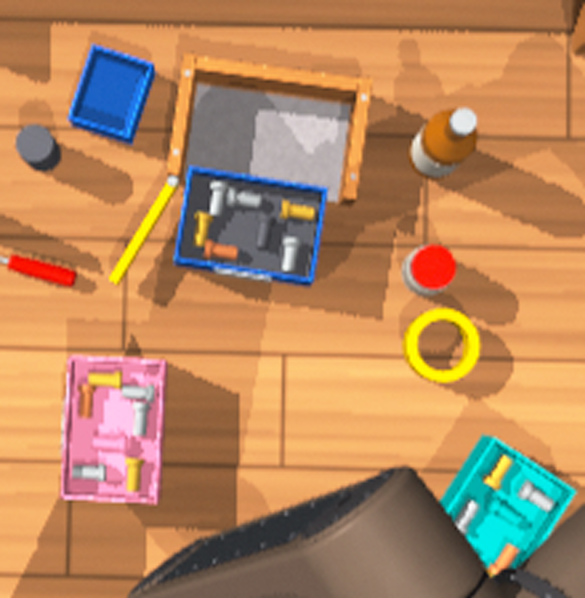

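View pics/b2.png

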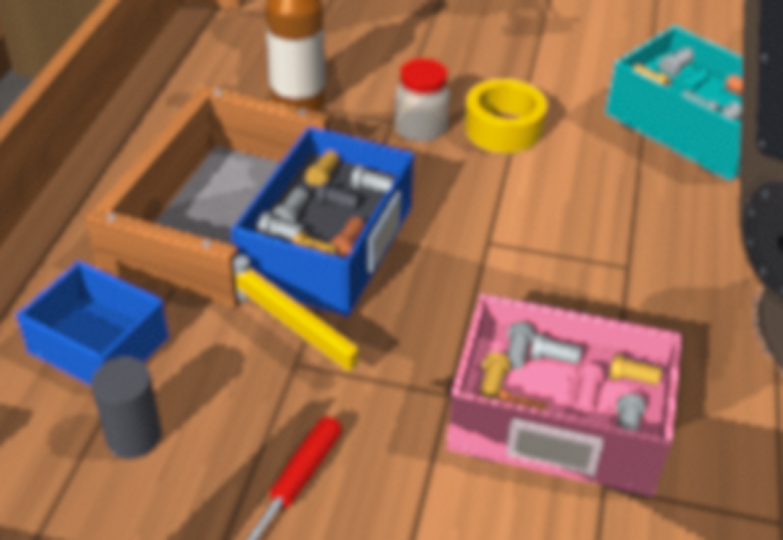

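The bin candidates in the top view are the blue bin at (265,172), pink at (211,249), turquoise at (358,275) and the small blue tub at (209,122). The blue bin before the bay, with its label and fittings, is the right one. The crops confirm it, and the yellow keeper is at about (225,170). Next I fit the poses.

```bash
cat >> h.py <<'E'
from scipy.optimize import minimize
def W(pose,P):
    c,s=np.cos(pose[2]),np.sin(pose[2]); P=np.array(P,float)
    return np.c_[pose[0]+c*P[:,0]-s*P[:,1],pose[1]+s*P[:,0]+c*P[:,1],P[:,2]]
def box(x0,x1,y0,y1,z1): return [(x,y,z) for x in(x0,x1) for y in(y0,y1) for z in(0,z1)]
BIN=box(-.065,.065,-.095,.095,.085); BAY=box(0,.168,-.1305,.1305,.075)
def hullmask(p,pts):
    q=np.array([proj(p,X) for X in pts],np.float32); h=cv2.convexHull(q)
    m=np.zeros((384*4,512*4),np.uint8); cv2.fillConvexPoly(m,np.round(((h+.5)*4-.5)*16).astype(np.int32),255,cv2.LINE_8,4)
    return cv2.resize(m,(512,384),interpolation=cv2.INTER_AREA)/255.
def fit(views,pts,x0):
    f=lambda v: sum(np.sum(np.abs(hullmask(p,W(v,pts))-m)*w) for p,m,w in views)
    best=None
    for dy in(-.05,.05):
        S=np.array([x0,np.add(x0,[.01,0,dy]),np.add(x0,[0,.01,dy]),np.add(x0,[-.008,-.008,-dy])])
        r=minimize(f,x0,method="Nelder-Mead",options=dict(initial_simplex=S,xatol=1e-4,fatol=.05,maxiter=200))
        if best is None or r.fun<best.fun: best=r
    return best.x,best.fun
def solid(m):
    c,_=cv2.findContours(m.astype(np.uint8),cv2.RETR_EXTERNAL,cv2.CHAIN_APPROX_NONE); c=max(c,key=cv2.contourArea)
    o=np.zeros(m.shape,np.uint8); cv2.fillConvexPoly(o,cv2.convexHull(c),1); return o.astype(float)
def near(p,thing,xy,z=.06,hue=None):
    rs=[r for r in regions_of(p,thing)]; 
    return min(rs,key=lambda r:np.linalg.norm(onz(p,r["pixel"],z)[:2]-xy))
def rel(bay,b):
    c,s=np.cos(bay[2]),np.sin(bay[2]); d=np.array(b[:2])-bay[:2]
    return np.array([c*d[0]+s*d[1],-s*d[0]+c*d[1]]),np.degrees(b[2]-bay[2])
E
python3 - <<'E'
from h import *
vb=[];vy=[];ps=[]
for n in("top","side"):
    p=capture(n); ps.append(p); m=solid(near(p,"bin",(.574,.02))["pixels"]); vb.append((p,m,np.ones_like(m)))
    b=near(p,"bay",(.714,.03))["pixels"]; yw=cv2.dilate(m,np.ones((5,5)))
    vy.append((p,solid(b),1-yw))
for v,pts,x0 in((vb,BIN,(.574,.02,-.1)),(vy,BAY,(.65,.01,-.1))):
    print(fit(v,pts,x0)); 
    for q in v: print("  ",fit([q],pts,x0))
for p in ps:
    r=near(p,"keeper",(.57,.16)); q=np.argwhere(r["pixels"])[:,::-1]; l=cv2.fitLine(q.astype(np.float32),cv2.DIST_L2,0,.01,.01).ravel()
    t=(q-l[2:])@l[:2]; e=[l[2:]+l[:2]*t.min(),l[2:]+l[:2]*t.max()]
    print("keep",[onz(p,x,.054).round(3) for x in e],[onz(p,x,.04).round(3) for x in e])
E
```

```text
(array([ 0.58498221,  0.01255778, -0.13680501]), np.float64(388.78431372549016))
   (array([ 0.58282355,  0.01602574, -0.13497691]), np.float64(123.1058823529412))
   (array([ 0.58532687,  0.00838947, -0.13392357]), np.float64(171.90196078431373))
(array([ 0.63701232,  0.00326552, -0.12084532]), np.float64(1674.9254901960785))
   (array([ 0.63779077,  0.00347197, -0.12121911]), np.float64(893.5568627450981))
   (array([ 0.63657932,  0.00327265, -0.1205737 ]), np.float64(772.878431372549))
keep [array([0.502, 0.2  , 0.054]), array([0.647, 0.12 , 0.054])] [array([0.503, 0.202, 0.04 ]), array([0.649, 0.12 , 0.04 ])]
keep [array([0.656, 0.122, 0.054]), array([0.498, 0.215, 0.054])] [array([0.662, 0.108, 0.04 ]), array([0.501, 0.203, 0.04 ])]
```

```bash
python3 - <<'E'
from h import *
from scipy.optimize import least_squares
p=capture("top"); cv2.imwrite("pics/c.png",p["pixels"]); s=capture("side")
bay=near(p,"bay",(.714,.03))["pixels"]; 
uv=[(233.9,151.9),(239.5,105.7),(309,115.8),(304.2,160.2)]; P=[(0,.1305,.075),(.168,.1305,.075),(.168,-.1305,.075),(0,-.1305,.075)]
print([onz(p,u,.075).round(3) for u in uv])
f=lambda v: np.ravel([proj(p,X)-np.array(u) for X,u in zip(W(v,P),uv)])
r=least_squares(f,(.65,.01,-.1)); print(r.x,r.fun.round(1))
V=r.x
L=[(0,.1305),(.168,.1305),(.168,-.1305),(0,-.1305),(0,-.1125),(.148,-.1125),(.148,.1125),(0,.1125)]
for nm,q,(y0,y1,x0,x1),k in(("o1",p,(95,205,200,320),5),("o2",s,(100,240,130,280),4)):
    im=cv2.resize(np.array(q["pixels"])[y0:y1,x0:x1],None,fx=k,fy=k,interpolation=cv2.INTER_CUBIC)
    def dr(pose,pts,c):
        a=np.array([((proj(q,X)-(x0,y0)+.5)*k-.5) for X in W(pose,pts)]).round().astype(np.int32); cv2.polylines(im,[a],True,c,1)
    dr(V,[(x,y,.075) for x,y in L],(0,255,0))
    R=[(-.065,-.095),(.065,-.095),(.065,.095),(-.065,.095)]
    dr((.583,.0145,-.136),[(x,y,.085) for x,y in R],(0,0,255)); dr((.583,.0145,-.136),[(x,y,.0) for x,y in R],(255,255,0))
    cv2.imwrite(f"pics/{nm}.png",im)
E
```

```text
[array([0.645, 0.124, 0.075]), array([0.815, 0.108, 0.075]), array([ 0.783, -0.145,  0.075]), array([ 0.62 , -0.13 ,  0.075])]
[ 0.6320108  -0.00166725 -0.10612468] [-1.  -0.3 -0.6  0.5  1.2 -0.7  0.4  0.5]
```

View pics/o1.png

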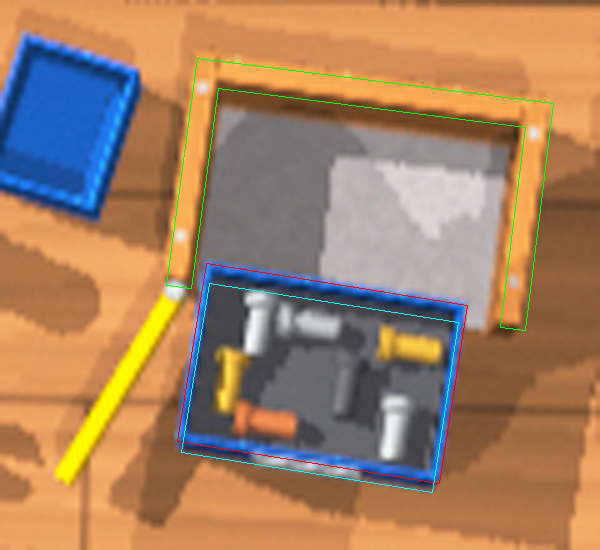

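View pics/o2.png

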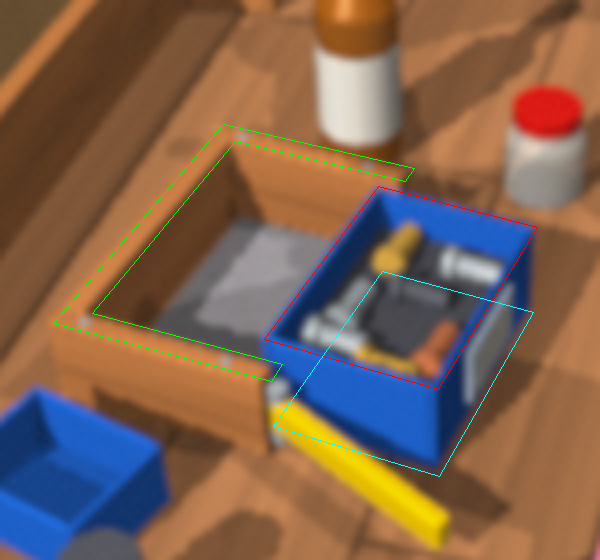

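```bash
python3 - <<'E'
from h import *
vy=[]
for n in("top","side"):
    p=capture(n); m=solid(near(p,"bin",(.574,.02))["pixels"]); b=near(p,"bay",(.714,.03))["pixels"].astype(float); k=near(p,"keeper",(.57,.16))["pixels"].astype(float)
    b=cv2.morphologyEx(b,cv2.MORPH_CLOSE,np.ones((5,5)))
    w=1-cv2.dilate(np.maximum(m,k),np.ones((7,7))); vy.append((p,b,w))
    r=fit([vy[-1]],BAY,(.634,0,-.11)); print(r)
    d=(hullmask(p,W(r[0],BAY))-b)*w; print("miss",d[d>0].sum(),"extra",-d[d<0].sum())
print(fit(vy,BAY,(.634,0,-.11)))
E
```

```text
(array([ 0.63349381,  0.00276722, -0.11961938]), np.float64(59.15686274509804))
miss 40.44705882352941 extra 18.70980392156862
(array([ 0.63564037, -0.00079759, -0.11614473]), np.float64(77.60392156862744))
miss 64.7764705882353 extra 12.827450980392157
(array([ 0.63415679,  0.00213762, -0.12116817]), np.float64(168.5372549019608))
```

Emit:
{"method": "jog_arm", "body": {
  "moves": [
    [[-3.7,4.6,0],0,0],
    [[-3.7,4.6,0],0,0],
    [[-3.7,4.6,0],0,0],
    [[-3.7,4.6,0],0,0],
    [[-3.7,4.6,0],0,0],
    [[-3.7,4.6,0],0,0],
    [[-3.7,4.6,0],0,0],
    [[-3.7,4.6,0],0,0],
    [[-3.7,4.6,0],0,0],
    [[-3.7,4.6,0],0,0],
    [[-3.7,4.6,0],0,0],
    [[-3.7,4.6,0],0,0]
  ],
  "newtons": 10
}}

```text
time_s: 3.05
tcp_pos: [0.4587, 0.0484, 0.2271]
eef_rot: [180.0, 0.1, -158.7]
contact_force: [1.6, 0.2, -0.4]
gripper_width: 0.0002
gripper_force: 0.0
```

Emit:
{"method": "jog_arm", "body": {
  "moves": [
    [[0,0,0],-10.3,0],
    [[0,0,0],-10.3,0],
    [[0,0,0],-10.3,0],
    [[0,0,0],-10.3,0],
    [[0,0,0],-10.3,0],
    [[0,0,0],-10.5,0],
    [[0,0,0],0,0]
  ]
}}

```text
time_s: 3.92
tcp_pos: [0.4584, 0.0463, 0.2267]
eef_rot: [-180.0, 0.0, -96.8]
contact_force: [0.3, -0.2, -0.5]
gripper_width: 0.0004
gripper_force: 0.0
```

Emit:
{"method": "jog_arm", "body": {
  "moves": [
    [[-6.2,0,0],0,0],
    [[0,-1.5,5],0,0],
    [[0,0,5],0,0],
    [[0,0,5],0,0],
    [[0,0,4.7],0,0],
    [[0,-0.5,0],0,0],
    [[0,0,0],0,0]
  ]
}}

```text
time_s: 4.8
tcp_pos: [0.487, 0.106, 0.031]
eef_rot: [-179.9, 0.0, -96.8]
contact_force: [1.0, 0.1, 0.8]
gripper_width: 0.0002
gripper_force: 0.0
```

```bash
cat >> h.py <<'E'
BAYP=np.array([.634,.001,-.119])
def look(xg=None,save=None):
    s=get_state(); out=[]
    for n in("top","side"):
        p=capture(n); im=np.array(p["pixels"]).astype(int); hsv=cv2.cvtColor(p["pixels"],cv2.COLOR_BGR2HSV)
        m=((hsv[...,0]>100)&(hsv[...,0]<125)&(hsv[...,1]>120)).astype(np.uint8)
        r=None
        try:
            rs=[r for r in regions_of(p,"bin") if (r["pixels"]&(m>0)).sum()>150]
            g=xg if xg is not None else (.6,.01)
            r=min(rs,key=lambda r:np.linalg.norm(onz(p,r["pixel"],.06)[:2]-g)); q=solid(r["pixels"])
            w=np.ones((384,512)); a,f=fit([(p,q,w)],BIN,(g[0],g[1],-.12)); x,t=rel(BAYP,a)
            out.append((p,q,w)); print(n,"x,y mm",(x*1000).round(1),"yaw",t.round(1),"res",round(f))
        except Exception as e: print(n,"fail",e)
        if save: cv2.imwrite(f"pics/{save}_{n}.png",p["pixels"])
    x,t=rel(BAYP,(*s["tcp_pos"][:2],np.radians(s["eef_rot"][2]))); print("tcp bay mm",(x*1000).round(1),"z",s["tcp_pos"][2].round(4),"yaw",t.round(1),"t",round(s["time_s"],2),"F",np.round(s["contact_force"],1))
E
python3 - <<'E'
from h import *
look((.583,.0135),"s0")
E
```

```text
top x,y mm [-49.9   3.4] yaw -0.3 res 257
side x,y mm [-25.3   0.3] yaw 21.0 res 776
tcp bay mm [-158.4   86.9] z 0.031 yaw -90.0 t 4.8 F [1.  0.1 0.8]
```

```bash
cat >> h.py <<'E'
def solid(m):
    c,_=cv2.findContours(m.astype(np.uint8),cv2.RETR_EXTERNAL,cv2.CHAIN_APPROX_NONE); o=np.zeros(m.shape,np.uint8)
    cv2.drawContours(o,[k for k in c if cv2.contourArea(k)>60],-1,1,-1); return cv2.morphologyEx(o,cv2.MORPH_CLOSE,np.ones((5,5))).astype(float)
E
python3 - <<'E'
from h import *
look((.583,.0135))
E
```

```text
top x,y mm [-51.1   7.1] yaw -1.1 res 330
side x,y mm [-45.1   1.1] yaw 2.6 res 1552
tcp bay mm [-158.9   86.9] z 0.0313 yaw -90.0 t 5.0 F [ 0.1  0.4 -0.2]
```

Emit:
{"method": "jog_arm", "body": {
  "moves": [
    [[0,-0.8,0],0,0],
    [[0,-0.8,0],0,0],
    [[0,-0.5,0],0,0],
    [[0,-0.5,0],0,0],
    [[0,-0.5,0],0,0],
    [[0,-0.5,0],0,0],
    [[0,-0.5,0],0,0],
    [[0,0,0],0,0]
  ]
}}

```text
time_s: 6.2
tcp_pos: [0.5257, 0.1006, 0.0292]
eef_rot: [179.9, -0.0, -96.8]
contact_force: [-4.5, 1.6, 2.4]
gripper_width: 0.0003
gripper_force: 2.2
```

```bash
python3 - <<'E'
from h import *
look((.59,.01),"s1")
E
```

```text
top x,y mm [-42.5   1.3] yaw -5.1 res 433
side x,y mm [-35.6  -5.2] yaw -0.7 res 2388
tcp bay mm [-119.4   86. ] z 0.0292 yaw -90.0 t 6.2 F [-4.5  1.6  2.4]
```

```bash
cat >> h.py <<'E'
def overlay(pose_bay,name):
    p=capture("top"); c,s=np.cos(BAYP[2]),np.sin(BAYP[2]); x,y,t=pose_bay
    v=(BAYP[0]+(c*x-s*y)/1000,BAYP[1]+(s*x+c*y)/1000,BAYP[2]+np.radians(t)); k=5;x0,y0=200,85
    im=cv2.resize(p["pixels"][y0:205,x0:320],None,fx=k,fy=k,interpolation=cv2.INTER_CUBIC)
    R=[(-.065,-.095),(.065,-.095),(.065,.095),(-.065,.095)]; L=[(0,.1305),(.168,.1305),(.168,-.1305),(0,-.1305),(0,-.1125),(.148,-.1125),(.148,.1125),(0,.1125)]
    for pose,P,col in((v,[(*r,.085) for r in R],(0,0,255)),(BAYP,[(*r,.075) for r in L],(0,255,0))):
        a=np.array([((proj(p,X)-(x0,y0)+.5)*k-.5) for X in W(pose,P)]).round().astype(np.int32); cv2.polylines(im,[a],True,col,1)
    cv2.imwrite(f"pics/{name}.png",im)
E
python3 - <<'E'
from h import *
overlay((-42.5,1.3,-5.1),"v1")
E
```

```text
(no output)
```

View pics/v1.png

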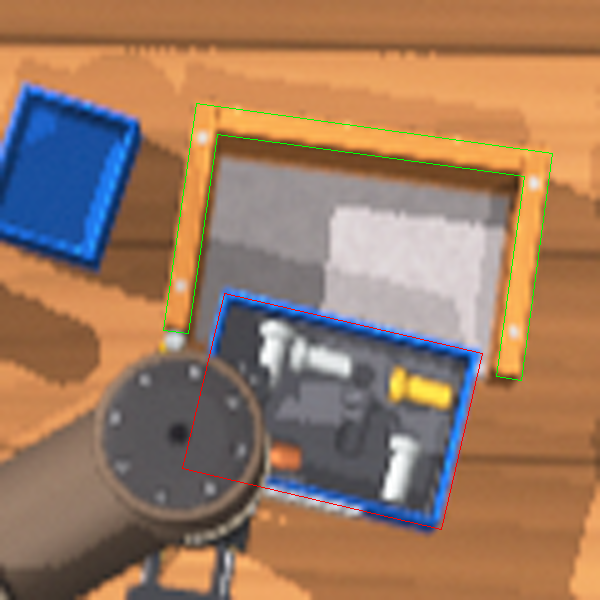

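Emit:
{"method": "jog_arm", "body": {
  "moves": [
    [[0,-0.5,0],0,0],
    [[0,-0.5,0],0,0],
    [[0,-0.4,0],0,0],
    [[0,0,0],0,0]
  ]
}}

```text
time_s: 6.95
tcp_pos: [0.54, 0.0989, 0.0293]
eef_rot: [180.0, -0.0, -96.8]
contact_force: [-2.7, 2.5, 0.2]
gripper_width: 0.0005
gripper_force: 1.8
```

```bash
sed -i 's/for n in("top","side"):\n        p=capture/X/; s/    for n in("top","side"):/    for n in("top",):/' h.py && python3 - <<'E'
from h import *
look((.60,.01))
E
```

```text
top x,y mm [-31.8  -3.2] yaw -9.7 res 403
tcp bay mm [-104.9   86. ] z 0.0293 yaw -89.9 t 6.95 F [-2.7  2.5  0.2]
```

Emit:
{"method": "jog_arm", "body": {
  "moves": [
    [[0,4.5,0],0,0],
    [[5.5,0,0],0,0],
    [[5.5,0,0],0,0],
    [[5.5,0,0],0,0],
    [[0,-1.2,0],0,0],
    [[0,-0.5,0],0,0],
    [[0,-0.5,0],0,0],
    [[0,-0.5,0],0,0],
    [[0,-0.5,0],0,0],
    [[0,-0.5,0],0,0],
    [[0,-0.5,0],0,0],
    [[0,-0.5,0],0,0]
  ]
}}

```text
time_s: 8.55
tcp_pos: [0.52, -0.0651, 0.0292]
eef_rot: [179.7, -0.1, -96.7]
contact_force: [-10.2, -4.1, 8.1]
gripper_width: 0.0003
gripper_force: 5.5
```

```bash
python3 - <<'E'
from h import *
look((.60,.01))
E
```

```text
top x,y mm [-9.2  9.3] yaw -6.2 res 752
tcp bay mm [-105.3  -79.2] z 0.0292 yaw -89.9 t 8.55 F [-10.2  -4.1   8.1]
```

```bash
python3 - <<'E'
from h import *
overlay((-9.2,9.3,-6.2),"v2")
im=cv2.imread("pics/v1.png"); h=cv2.cvtColor(im,cv2.COLOR_BGR2HSV)
for n,(x,y) in dict(flange=(180,400),arm=(60,500),floor=(250,190),floord=(240,265),wood=(450,580),rim=(440,480)).items(): print(n,h[y,x])
E
```

```text
flange [150   9  87]
arm [ 13  75 149]
floor [  0  10 153]
floord [173   8 121]
wood [ 13 151 176]
rim [108 167 185]
```

View pics/v2.png

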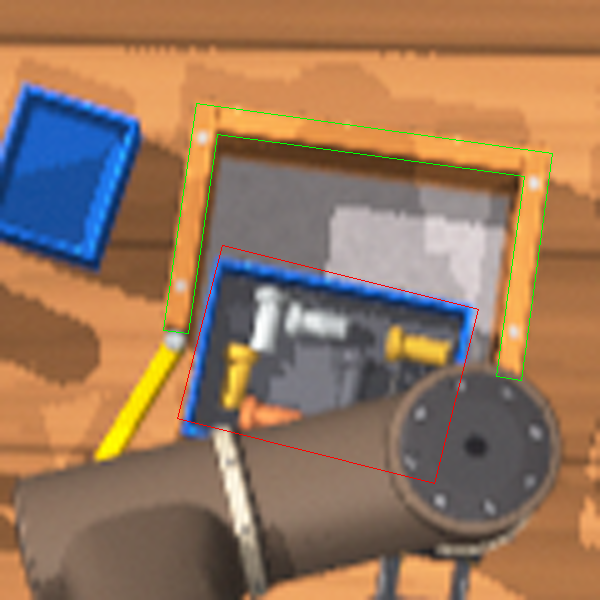

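```bash
cat >> h.py <<'E'
def look(g=(.6,.01)):
    s=get_state(); p=capture("top"); h=cv2.cvtColor(p["pixels"],cv2.COLOR_BGR2HSV).astype(int); H,S,V=h[...,0],h[...,1],h[...,2]
    blue=(H>98)&(H<126)&(S>110)
    rs=[r for r in regions_of(p,"bin") if (r["pixels"]&blue).sum()>100]
    r=min(rs,key=lambda r:np.linalg.norm(onz(p,r["pixel"],.06)[:2]-g)); q=solid(r["pixels"]|(blue&(cv2.dilate(r["pixels"].astype(np.uint8),np.ones((7,7)))>0)))
    bayq=hullmask(p,W(BAYP,[(x,y,z) for x in(0,.148) for y in(-.1125,.1125) for z in (0,.075)]))>.5
    bg=((S>125)&(H>5)&(H<22)|(S<25)&(V>112)&bayq)&(q<.5); w=np.maximum(q,bg).astype(float)
    a,f=fit([(p,q,w)],BIN,(g[0],g[1],-.12)); x,t=rel(BAYP,a); print("bin x,y mm",(x*1000).round(1),"yaw",t.round(1),"res",round(f),"world",a.round(3))
    x,t=rel(BAYP,(*s["tcp_pos"][:2],np.radians(s["eef_rot"][2]))); print("tcp bay mm",(x*1000).round(1),"z",s["tcp_pos"][2].round(4),"yaw",t.round(1),"t",round(s["time_s"],2),"F",np.round(s["contact_force"],1))
E
python3 - <<'E'
from h import *
look((.61,.01))
E
```

```text
bin x,y mm [-12.    8.9] yaw -3.1 res 12 world [ 0.623  0.011 -0.173]
tcp bay mm [-104.3  -78.7] z 0.0291 yaw -89.9 t 8.7 F [-5.9 -2.8  3. ]
```

Emit:
{"method": "jog_arm", "body": {
  "moves": [
    [[0,1,0],0,0],
    [[-1.4,0,0],0,0],
    [[0,-0.9,0],0,0],
    [[0.15,-0.5,0],0,0],
    [[0.15,-0.5,0],0,0],
    [[0.15,-0.5,0],0,0],
    [[0.15,-0.5,0],0,0],
    [[0.15,-0.5,0],0,0],
    [[0.15,-0.5,0],0,0],
    [[0,0,0],0,0]
  ]
}}

```text
time_s: 10.05
tcp_pos: [0.5509, -0.0643, 0.0294]
eef_rot: [179.8, -0.1, -96.8]
contact_force: [-6.4, -1.9, 5.9]
gripper_width: 0.0004
gripper_force: 3.7
```

```bash
python3 - <<'E'
from h import *
look((.63,.01))
E
```

```text
bin x,y mm [4.8 7.8] yaw 8.2 res 14 world [0.64  0.008 0.024]
tcp bay mm [-74.8 -74.7] z 0.0294 yaw -90.0 t 10.05 F [-6.4 -1.9  5.9]
```

Emit:
{"method": "jog_arm", "body": {
  "moves": [
    [[0,3.5,0],0,0],
    [[-5,0,0],0,0],
    [[-5,0,0],0,0],
    [[-5.1,0,0],0,0],
    [[0,0,0],0,0]
  ]
}}

```text
time_s: 10.78
tcp_pos: [0.537, 0.094, 0.0298]
eef_rot: [-179.9, 0.1, -96.5]
contact_force: [-0.1, -0.2, -0.1]
gripper_width: 0.0003
gripper_force: 0.0
```

```bash
python3 - <<'E'
from h import *
look((.64,.01)); look((.64,.01))
E
```

```text
bin x,y mm [2.4 7.8] yaw 7.0 res 27 world [0.637 0.009 0.003]
tcp bay mm [-107.4   80.9] z 0.0298 yaw -89.7 t 10.78 F [-0.1 -0.2 -0.1]
bin x,y mm [2.8 7.3] yaw 6.5 res 48 world [ 0.638  0.008 -0.005]
tcp bay mm [-108.5   77.9] z 0.0294 yaw -89.9 t 10.88 F [-0.4 -0.6 -0.5]
```

Emit:
{"method": "jog_arm", "body": {
  "moves": [
    [[0,-1.2,0],0,0],
    [[-0.1,-0.5,0],0,0],
    [[-0.1,-0.5,0],0,0],
    [[-0.1,-0.5,0],0,0],
    [[-0.1,-0.5,0],0,0],
    [[-0.1,-0.5,0],0,0],
    [[-0.1,-0.5,0],0,0],
    [[-0.1,-0.5,0],0,0],
    [[0,0,0],0,0]
  ]
}}

```text
time_s: 12.1
tcp_pos: [0.5823, 0.0913, 0.0292]
eef_rot: [179.9, -0.0, -96.8]
contact_force: [-2.8, 1.5, 0.8]
gripper_width: 0.001
gripper_force: 1.9
```

```bash
python3 - <<'E'
from h import *
look((.66,.01)); look((.66,.01))
E
```

```text
bin x,y mm [22.2  2. ] yaw -2.7 res 23 world [ 0.656  0.    -0.167]
tcp bay mm [-62.   83.6] z 0.0292 yaw -90.0 t 12.1 F [-2.8  1.5  0.8]
bin x,y mm [22.2  2.5] yaw -3.0 res 28 world [ 0.656  0.001 -0.172]
tcp bay mm [-62.   83.7] z 0.0293 yaw -90.0 t 12.2 F [-2.7  0.4 -0.3]
```

Emit:
{"method": "jog_arm", "body": {
  "moves": [
    [[0,-0.5,0],0,0],
    [[0,-0.5,0],0,0],
    [[0,-0.5,0],0,0],
    [[0,-0.3,0],0,0],
    [[0,0,0],0,0]
  ]
}}

```text
time_s: 12.92
tcp_pos: [0.6005, 0.0899, 0.0294]
eef_rot: [180.0, 0.0, -96.8]
contact_force: [-3.8, 2.5, -0.6]
gripper_width: 0.0005
gripper_force: 1.4
```

```bash
python3 - <<'E'
from h import *
look((.665,.01)); look((.665,.01))
E
```

```text
bin x,y mm [32.5 -2.6] yaw -8.2 res 42 world [ 0.666 -0.005 -0.263]
tcp bay mm [-43.8  84.3] z 0.0294 yaw -89.9 t 12.93 F [-3.8  2.5 -0.6]
bin x,y mm [33.4 -2.4] yaw -8.4 res 30 world [ 0.667 -0.005 -0.265]
tcp bay mm [-43.8  84.3] z 0.0295 yaw -89.9 t 13.03 F [-2.7  1.7 -1. ]
```

Emit:
{"method": "jog_arm", "body": {
  "moves": [
    [[0,4.1,0],0,0],
    [[5.2,0,0],0,0],
    [[5.3,0,0],0,0],
    [[5.3,0,0],0,0],
    [[0,-1.8,0],0,0],
    [[0.1,-0.5,0],0,0],
    [[0.1,-0.5,0],0,0],
    [[0.1,-0.5,0],0,0],
    [[0.1,-0.5,0],0,0],
    [[0.1,-0.5,0],0,0],
    [[0,0,0],0,0]
  ]
}}

```text
time_s: 14.5
tcp_pos: [0.582, -0.0726, 0.0296]
eef_rot: [179.9, -0.1, -96.7]
contact_force: [-5.9, -2.8, 3.1]
gripper_width: 0.0002
gripper_force: 2.9
```

```bash
python3 - <<'E'
from h import *
look((.68,0)); look((.68,0))
E
```

```text
bin x,y mm [47.5  3.8] yaw -1.3 res 21 world [ 0.682 -0.001 -0.142]
tcp bay mm [-42.9 -79.3] z 0.0296 yaw -89.9 t 14.5 F [-5.9 -2.8  3.1]
bin x,y mm [47.5  3.7] yaw -1.4 res 23 world [ 0.682 -0.001 -0.143]
tcp bay mm [-42.9 -79.2] z 0.0296 yaw -89.9 t 14.6 F [-5.1 -3.   3.4]
```

Emit:
{"method": "jog_arm", "body": {
  "moves": [
    [[0,1,0],0,0],
    [[-0.8,0,0],0,0],
    [[0,-0.9,0],0,0],
    [[0,-0.5,0],0,0],
    [[0,-0.5,0],0,0],
    [[0,-0.5,0],0,0],
    [[0,-0.5,0],0,0],
    [[0,3.2,0],0,0],
    [[-5,0,0],0,0],
    [[-5,0,0],0,0],
    [[-4.9,0,0],0,0],
    [[0,0,0],0,0]
  ]
}}

```text
time_s: 16.2
tcp_pos: [0.5907, 0.0887, 0.0297]
eef_rot: [-179.9, 0.0, -96.5]
contact_force: [-0.2, 0.4, 0.8]
gripper_width: 0.0004
gripper_force: 0.0
```

```bash
python3 - <<'E'
from h import *
look((.69,0))
E
```

```text
bin x,y mm [59.1  6.3] yaw 4.1 res 33 world [ 0.693  0.    -0.047]
tcp bay mm [-53.4  81.9] z 0.0297 yaw -89.7 t 16.2 F [-0.2  0.4  0.8]
```

Emit:
{"method": "jog_arm", "body": {
  "moves": [
    [[0,-1.8,0],0,0],
    [[0,-0.5,0],0,0],
    [[0,-0.5,0],0,0],
    [[0,-0.5,0],0,0],
    [[0,-0.5,0],0,0],
    [[0,-0.4,0],0,0],
    [[0,0,0],0,0]
  ]
}}

```text
time_s: 17.18
tcp_pos: [0.6296, 0.0795, 0.0293]
eef_rot: [179.9, -0.0, -96.8]
contact_force: [-4.3, 3.5, 2.6]
gripper_width: 0.0007
gripper_force: 2.6
```

```bash
python3 - <<'E'
from h import *
look((.70,0))
E
```

```text
bin x,y mm [72.4 -1.3] yaw -1.0 res 36 world [ 0.706 -0.009 -0.137]
tcp bay mm [-13.7  77.4] z 0.0293 yaw -90.0 t 17.18 F [-4.3  3.5  2.6]
```

Emit:
{"method": "jog_arm", "body": {
  "moves": [
    [[0,2.5,0],0,0],
    [[5,0,0],0,0],
    [[5,0,0],0,0],
    [[5,0,0],0,0],
    [[0,-2,0],0,0],
    [[0,-0.4,0],0,0],
    [[0,-0.4,0],0,0],
    [[0,-0.4,0],0,0],
    [[0,0,0],0,0]
  ]
}}

```text
time_s: 18.4
tcp_pos: [0.6174, -0.0705, 0.029]
eef_rot: [179.8, -0.1, -96.8]
contact_force: [-4.9, -3.3, 2.3]
gripper_width: 0.0002
gripper_force: 2.7
```

```bash
python3 - <<'E'
from h import *
look((.71,0))
E
```

```text
bin x,y mm [79.8  4.2] yaw 0.7 res 31 world [ 0.714 -0.004 -0.106]
tcp bay mm [ -8.  -72.9] z 0.029 yaw -90.0 t 18.4 F [-4.9 -3.3  2.3]
```

Emit:
{"method": "jog_arm", "body": {
  "moves": [
    [[0,-0.3,0],0,0],
    [[0,-0.3,0],0,0],
    [[0,0,0],0,0]
  ]
}}

```text
time_s: 18.88
tcp_pos: [0.6232, -0.071, 0.0289]
eef_rot: [179.8, -0.1, -96.8]
contact_force: [-5.7, -2.4, 3.0]
gripper_width: 0.0005
gripper_force: 3.0
```

Not up against the board on this side yet. I'll go to the left.

Emit:
{"method": "jog_arm", "body": {
  "moves": [
    [[0,2.5,0],0,0],
    [[-5,0,0],0,0],
    [[-5,0,0],0,0],
    [[-5,0,0],0,0],
    [[0,-1.5,0],0,0],
    [[0,-0.4,0],0,0],
    [[0,-0.4,0],0,0],
    [[0,-0.3,0],0,0],
    [[0,0,0],0,0]
  ]
}}

```text
time_s: 20.0
tcp_pos: [0.6426, 0.0781, 0.029]
eef_rot: [179.8, 0.0, -96.9]
contact_force: [-6.1, 6.3, 1.9]
gripper_width: 0.0001
gripper_force: 3.9
```

```bash
python3 - <<'E'
from h import *
look((.71,0))
E
```

```text
bin x,y mm [86.5  1.1] yaw 0.0 res 25 world [ 0.72  -0.008 -0.118]
tcp bay mm [-0.6 77.5] z 0.029 yaw -90.0 t 20.0 F [-6.1  6.3  1.9]
```

Emit:
{"method": "jog_arm", "body": {
  "moves": [
    [[0,-0.3,0],0,0],
    [[0,-0.3,0],0,0],
    [[0,0,0],0,0]
  ]
}}

```text
time_s: 20.48
tcp_pos: [0.6425, 0.0779, 0.0289]
eef_rot: [179.3, -0.1, -96.9]
contact_force: [-32.4, 15.8, 20.0]
gripper_width: 0.0003
gripper_force: 18.6
```

Emit:
{"method": "jog_arm", "body": {
  "moves": [
    [[0,2.5,0],0,0],
    [[5,0,0],0,0],
    [[5,0,0],0,0],
    [[5,0,0],0,0],
    [[0,-1.5,0],0,0],
    [[0,-0.5,0],0,0],
    [[0,-0.3,0],0,0],
    [[0,0,0],0,0]
  ]
}}

```text
time_s: 21.48
tcp_pos: [0.6248, -0.0729, 0.0293]
eef_rot: [179.4, -0.2, -96.9]
contact_force: [-20.4, -7.1, 16.3]
gripper_width: 0.0004
gripper_force: 10.8
```

```bash
python3 - <<'E'
from h import *
look((.71,0))
E
```

```text
bin x,y mm [86.2  2.6] yaw 0.1 res 24 world [ 0.72  -0.007 -0.117]
tcp bay mm [ -0.4 -74.5] z 0.0293 yaw -90.1 t 21.48 F [-20.4  -7.1  16.3]
```

Emit:
{"method": "jog_arm", "body": {
  "moves": [
    [[0,3,0],0,0],
    [[0,5,-4.5],0,0],
    [[0,0,-4.5],0,0],
    [[-5.5,0,0],0,0],
    [[-5.5,0,0],0,0],
    [[-5.5,0,0],0,0],
    [[-5.5,0,0],0,0],
    [[-5.7,0,0],0,0],
    [[0,0,0],0,0]
  ]
}}

```text
time_s: 22.7
tcp_pos: [0.5878, 0.2175, 0.1159]
eef_rot: [-180.0, 0.0, -96.5]
contact_force: [0.2, -0.2, -0.9]
gripper_width: 0.0003
gripper_force: 0.0
```

```bash
python3 - <<'E'
from h import *
look((.71,0))
overlay((86,2,0),"v3")
p=capture("top")
for n in("screwdriver","coupling","keeper"):
  for r in regions_of(p,n)[:1]:
    q=np.argwhere(r["pixels"])[:,::-1]; w=np.array([rel(BAYP,onz(p,u,.02 if n[0]=="s" else .05))[0] for u in q])*1000; print(n,w.min(0).round(),w.max(0).round())
E
```

```text
bin x,y mm [86.3  1.3] yaw 0.9 res 33 world [ 0.72  -0.008 -0.104]
tcp bay mm [-71.5 209.5] z 0.1159 yaw -89.7 t 22.7 F [ 0.2 -0.2 -0.9]
screwdriver [-166.  245.] [-135.  334.]
keeper [-149.  116.] [ -0. 183.]
```

View pics/v3.png

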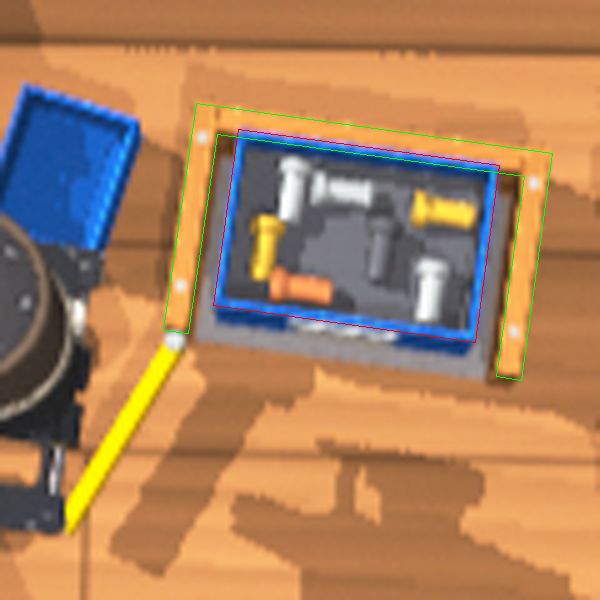

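Emit:
{"method": "jog_arm", "body": {
  "moves": [
    [[0,1,4.3],0,0],
    [[0,0,4.3],0,0],
    [[2.5,0,0],0,0],
    [[2.5,0,0],0,0],
    [[2.5,0,0],0,0],
    [[2.5,0,0],0,0],
    [[2.5,0,0],0,0],
    [[2.5,0,0],0,0],
    [[0,0,0],0,0]
  ]
}}

```text
time_s: 24.18
tcp_pos: [0.559, 0.0628, 0.0305]
eef_rot: [180.0, -0.0, -96.9]
contact_force: [-0.0, -0.7, 0.1]
gripper_width: 0.0001
gripper_force: 0.0
```

Emit:
{"method": "jog_arm", "body": {
  "moves": [
    [[1.5,-1,0],0,0],
    [[1.5,-1,0],0,0],
    [[0.3,-1,0],0,0],
    [[0,-0.8,0],0,0],
    [[0,0,0],0,0]
  ]
}}

```text
time_s: 24.8
tcp_pos: [0.5945, 0.0284, 0.0301]
eef_rot: [-180.0, 0.0, -96.8]
contact_force: [-0.0, -0.4, -0.2]
gripper_width: 0.0003
gripper_force: 0.0
```

```bash
cat >> h.py <<'E'
def keep():
    p=capture("top"); r=near(p,"keeper",(.62,.05)); h=cv2.cvtColor(p["pixels"],cv2.COLOR_BGR2HSV); q=np.argwhere(r["pixels"])[:,::-1]
    w=np.array([rel(BAYP,onz(p,u,.054))[0] for u in q],np.float32)*1000; l=cv2.fitLine(w,cv2.DIST_L2,0,.01,.01).ravel(); l=l*np.sign(-l[1]) if 0 else l
    print("keeper conf",round(r["confidence"],2),w.min(0).round(),w.max(0).round(),"dir",l[:2].round(3),"n",len(q),"angle from -y",round(float(np.arctan(l[0]/l[1])),3))
E
python3 - <<'E'
from h import *
look((.71,0)); keep()
E
```

```text
bin x,y mm [86.7  1.6] yaw -0.8 res 40 world [ 0.72  -0.008 -0.133]
tcp bay mm [-42.4  22.5] z 0.0301 yaw -89.9 t 24.8 F [-0.  -0.4 -0.2]Traceback (most recent call last):
  File "<stdin>", line 2, in <module>
  File "h.py", line 73, in keep
    p=capture("top"); r=near(p,"keeper",(.62,.05)); h=cv2.cvtColor(p["pixels"],cv2.COLOR_BGR2HSV); q=np.argwhere(r["pixels"])[:,::-1]
                        ~~~~^^^^^^^^^^^^^^^^^^^^^^
  File "h.py", line 32, in near
    return min(rs,key=lambda r:np.linalg.norm(onz(p,r["pixel"],z)[:2]-xy))
ValueError: min() iterable argument is empty
```

Emit:
{"method": "jog_arm", "body": {
  "moves": [
    [[0,-0.4,0],0,0],
    [[0,-0.3,0],0,0],
    [[0,-0.2,0],0,0],
    [[0,0,0],0,0]
  ]
}}

```text
time_s: 25.5
tcp_pos: [0.6029, 0.0272, 0.0303]
eef_rot: [-180.0, 0.0, -96.8]
contact_force: [-0.9, 0.5, -1.0]
gripper_width: 0.0006
gripper_force: 0.0
```

Emit:
{"method": "jog_arm", "body": {
  "moves": [
    [[0,-0.3,0],0,0],
    [[0,0,0],0,0]
  ]
}}

```text
time_s: 25.75
tcp_pos: [0.6059, 0.0268, 0.0304]
eef_rot: [-180.0, 0.0, -96.8]
contact_force: [-0.5, 0.5, 0.0]
gripper_width: 0.0005
gripper_force: 0.0
```

Emit:
{"method": "jog_arm", "body": {
  "moves": [
    [[0,-0.3,0],0,0],
    [[0,0,0],0,0]
  ]
}}

```text
time_s: 26.0
tcp_pos: [0.6089, 0.0264, 0.0304]
eef_rot: [-180.0, 0.0, -96.8]
contact_force: [-0.8, -0.6, 0.6]
gripper_width: 0.0005
gripper_force: 0.0
```

Emit:
{"method": "jog_arm", "body": {
  "moves": [
    [[0,4,-4],0,0],
    [[0,4,-4],0,0],
    [[5,4,-4],0,0],
    [[6,0,0],0,0],
    [[6,0,0],0,0],
    [[0,0,0],0,0]
  ]
}}

```text
time_s: 26.75
tcp_pos: [0.4764, -0.1236, 0.1438]
eef_rot: [-180.0, 0.0, -97.0]
contact_force: [0.3, -0.8, 0.4]
gripper_width: 0.0006
gripper_force: 0.0
```

```bash
python3 - <<'E'
from h import *
look((.71,0)); overlay((86,2,0),"v4"); keep()
E
```

```text
bin x,y mm [85.7  1.8] yaw 0.8 res 24 world [ 0.719 -0.007 -0.105]
tcp bay mm [-141.7 -142.4] z 0.1438 yaw -90.2 t 26.75 F [ 0.3 -0.8  0.4]
keeper conf 0.68 [-17. -36.] [  0. 124.] dir [0.004 1.   ] n 186 angle from -y 0.004
```

View pics/v4.png

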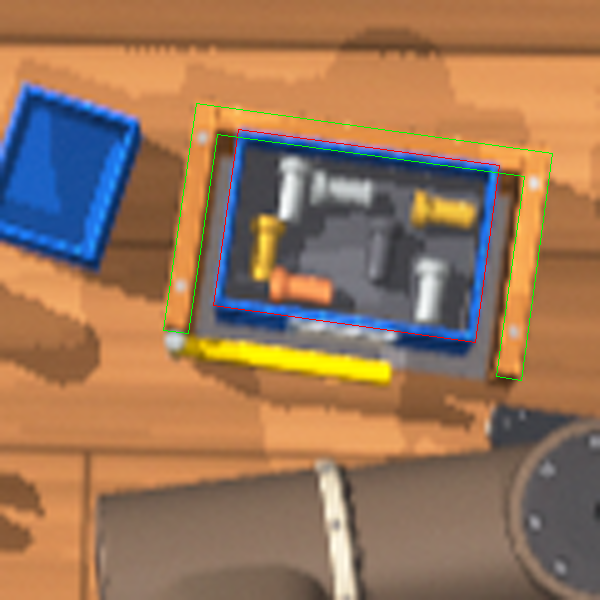

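The overlay shows the bin square against the back board. The keeper lies across the mouth at about 0.00 rad, and the arm is clear.

```bash
python3 -c "
from plant import close_job
print(close_job())"
```

```text
the job is handed in; nothing more can be done
None
```

I walked the bin in with three swings (about 10° left corner ahead, 7° right, 8° left), pushed it square against the back board, shut the keeper at about 0.00 rad by camera, and handed the job in at about 27 s of the 72 s allowed; the judge returned no verdict.

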